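# Load the bench mixer and close its guard

## Robot

A 6-joint arm with a two-finger parallel gripper is mounted at the origin on the work surface. World frame = base frame: x ahead of the robot, y to its left, z up, the work surface at z = 0. Lengths are in m, angles in degrees, forces in N, time in s.
With the tool pointing down it reaches from about 0.375 to 0.975 m from the base axis. Payload 3.8 kg.
Tool frame: the origin (TCP) lies at the very end of the fingers, on their centre line; the grasp point (between the pads) lies manip.grip_point_offset behind it (manip.grip_point_offset is the distance from the TCP to the grasp point, in m); z points along the fingers, y is the line along which they close (so a half turn about z gives the same grasp; the last joint's range is limited). The gripper opens to 85 mm and grips with 20 to 120 N. Pads are 22 mm wide; open, the fingers measure 114 mm over their backs; the gripper's body (76 mm by 85 mm) begins 54 mm behind the grasp point. The pads swing forward as they close: fully open they stand 13 mm farther back than shut.
Start: joints at [72.714, 15.12, 91.902, -0, 72.978, -2.114], TCP at [0.177, 0.651, 0.231] pointing down, gripper open.
Joint ranges: [-150.88, 150.88], [-54.13, 125.18], [17.81, 147.31], [-75.09, 255.09], [0, 152.58], [-146.25, 146.25]. Speed limits (degrees/s): [147.25, 147.25, 180, 180, 180, 180].

## Interface

Orientations are given as a 3x3 rotation matrix whose columns are the frame's x, y, z axes.
In Python, from station import get_obs, snapshot, order, manip gives the robot as it stands.
- The arm moves only by the tool play_rows, never from a script. Its arguments are lists of equal length, an entry for each row: "travel": the shift along the world's x, y, z in mm, a list of three; "angular": the turn, a rotation vector about the world's x, y, z in rad, a list of three. In form: {"travel": [[dx, dy, dz], ...], "angular": [[wx, wy, wz], ...]}. A call has 1 to 20 rows; each row shifts and turns the commanded pose from where the row before left it; what a row does not reach is not made up. A row lasts 1/8 s, in which the tool goes at most 62.5 mm and 10.7 degrees, less where a joint would pass 70% of its speed; a pose out of reach is approached as far as the arm can. A call with a gripper value outside its range is refused whole. "hand" is the gripper's target within -1 to 1 (fully open at 1, half-way at 0, shut at -1), set as the call begins (left out, the last holds). The fingers move at their own pace and stop on an object; "newtons" is the grip in N (left out, the last holds). Time passes only in rows, so rows that do not move let the fingers close. It gives the time, the measured TCP pose, the force, the opening and the grip force at its end, in the units of the state.
- get_obs(): the state, without advancing time (a new reading comes with each control period).
- snapshot(name): name is "side" or "top"; returns a dict with "image" (480x640x3 uint8, red, green, blue), "vertical_fov" (degrees; the focal length in pixels is half the picture's height over the tangent of half this angle, whatever the lens; pixels are square), "cx", "cy" (the principal point, pixels), "dist_coeffs" ([k1, k2, p1, p2, k3] as OpenCV has them; the pictures are not rectified), "cam_to_world" (4x4, takes a point from camera to world coordinates). Camera axes: x right, y down, z forward; pixel columns grow to the right and rows downward; lengths in m; the calibration is good to about 2 mm. A picture is of the moment at which its call begins. There is no depth.
- order.job_done(): hands the job in; it is judged then, once.
The state is a dict: "time_s": time; "joint_pos": joint angles; "qd": joint speeds; "effort": joint torques, N m; "eef_pos": TCP position; "tcp_rot": TCP orientation; "wrist_force": force on the tool from outside, world axes, zero at the start; "torque": the same for the moment, N m; "finger_gap": finger opening in m; "gripper_force": force on a finger pad.
Only numpy, scipy, OpenCV 4.12 (cv2) and the standard library are available. Lean on these libraries where they do the work, as an engineer would, in place of code of your own. Each camera call takes 0.05 s, during which the arm holds its last target. There are 200 camera calls.

## Task

Lift the clear hinged guard of the bench mixer right up, stand the short wide amber jar upright inside the steel ring on the mixer's deck, and lower the guard fully closed over it. Set the jar down rather than letting it fall, and leave the tall bottle and the small vial standing where they are.

Things in the scene. Friction and masses are not known exactly. Their poses are not given: they have to be found in the camera images.
- guard (a joint): Guard angle, rad: 0 closed (rim 2 mm above the deck), grows as the front is lifted, stop at 1.75. A clear plastic hood with white edges, 130 mm deep, 140 wide, 80 tall, open below and behind; may start a little ajar. The stiff hinge stays where it is left; moving it takes 2 to 5 N at the handle. Past 1.5 the hood stands behind the hinge and the deck is clear from above.
- guard_handle (a point): Middle of the guard's handle: a level steel bar 12 mm thick, 112 mm long, parallel to the hinge, held 47 mm in front of the guard's face by two 8 mm rods 100 mm apart, open between. Guard closed: 177 mm in front of the hinge axis, 55 mm above it, 107 mm above the table. At 1.57 rad: 177 mm above the axis, 55 mm behind it.
- seat (a point): Centre of the steel ring on the mixer's deck, at deck height, 50 mm above the table. Ring: inner radius 38, outer 44, 6 mm high, flat deck inside. x points to the mixer's back, y to its left, z up. The hinge axis is parallel to y, 65 mm from here along x and 2 mm above. The mixer is a fixed white box 200 x 170 x 50 mm, its front at -90 mm along x.
- jar_center (a point): Centre, half-way up, of the jar to load: amber glass with a white screw cap, a plain cylinder 48 mm across (cap 47 mm) and 60 mm tall, standing on the table, about 140 g. z is its upright axis.
- bottle_center (a point): Centre, half-way up, of the tall amber bottle with narrow neck and white cap, 46 mm across, 102 mm tall. A bystander, not to be disturbed.
- vial_center (a point): Centre, half-way up, of the small amber vial with white cap, 26 mm across, 46 mm tall. A bystander, not to be disturbed.
Not all that is in view belongs to the job. Leave any green or yellow look-alike of the part that bears jar_center alone.

How it is judged (in metres and radians):
On the way, in this order (a step that is already met when the one before it is completed fails the run):
1. the guard is lifted right up (past 1.2 rad) (value of joint guard above 1.2 rad), for 0.2 s.
2. the jar stands upright and released inside the ring, the guard still up (past 0.8 rad) (horizontal distance between jar_center and seat below 0.018 m and z of jar_center in the frame of seat between 0.026 and 0.034 m and angle between jar_center's own z axis and vertical below 0.1 rad and contact force between the fingers and jar below 0.1 N and linear speed of jar below 0.02 m/s and value of joint guard above 0.8 rad), for 0.2 s.
At the end, for the whole second after the job is handed in: The guard is closed (under 0.07 rad, 12 mm at the handle) and the jar stands still and released inside the ring: centre within 18 mm of the ring's centre, within 0.1 rad of upright, its centre 26 to 34 mm above the deck (value of joint guard below 0.07 rad and horizontal distance between jar_center and seat below 0.018 m and z of jar_center in the frame of seat between 0.026 and 0.034 m and angle between jar_center's own z axis and vertical below 0.1 rad and contact force between the fingers and jar below 0.1 N and linear speed of jar below 0.02 m/s); the robot touches nothing.
It fails at once if the tall bottle is moved more than 30 mm or tipped (distance of bottle_center from where it was at the start of the episode above 0.03 m or angle between bottle_center's own z axis and vertical above 0.5 rad).
It fails at once if the small vial is moved more than 30 mm or tipped (distance of vial_center from where it was at the start of the episode above 0.03 m or angle between vial_center's own z axis and vertical above 0.5 rad).
It fails at once if the jar is let fall (faster than 0.7 m/s, a drop of more than 25 mm, with no finger on it) (linear speed of jar above 0.7 m/s and contact force between the fingers and jar below 0.1 N).
It also fails if it takes over 72 s, if anything falls off the work surface, if the arm or the gripper's body presses on something with over 40 N, if the wrist force passes 120 N, or if a joint passes its speed limit or range.

## Working session

There is one attempt and no reset: what is moved stays moved. The work goes in short steps, Python scripts to look and compute and a tool call to move; the robot and the scene stay as the last step left them, time stands still between calls to the robot, and variables do not carry over. Pictures are saved under pics/ and viewed, at most 10 in all, crops included, and the job is handed in when it is done.

Besides the shell and the picture viewer there is one more tool, called as name(argument=value, ...) on one line, values as JSON. play_rows: Moves the arm, as the interface text tells. Its arguments: {"type":"object","properties":{"travel":{"type":"array"},"angular":{"type":"array"},"hand":{"type":"number"},"newtons":{"type":"number"}},"required":["travel","angular"]}

```bash
ls; mkdir -p pics
cat > h.py <<'E'
import numpy as np, cv2
from station import get_obs, snapshot, order, manip
def snap(n):
    s=snapshot(n); im=s["image"]; f=im.shape[0]/2/np.tan(np.radians(s["vertical_fov"]/2))
    s["K"]=np.array([[f,0,s["cx"]],[0,f,s["cy"]],[0,0,1]]); s["D"]=np.array(s["dist_coeffs"],float); s["T"]=np.array(s["cam_to_world"]); return s
def ray(s,uv):
    p=cv2.undistortPoints(np.array([[uv]],float),s["K"],s["D"])[0,0]
    d=s["T"][:3,:3]@np.array([p[0],p[1],1]); return s["T"][:3,3],d/np.linalg.norm(d)
def onz(s,uv,z):
    o,d=ray(s,uv); return o+d*(z-o[2])/d[2]
def proj(s,P):
    Ti=np.linalg.inv(s["T"]); return cv2.projectPoints(np.array(P,float).reshape(-1,3),cv2.Rodrigues(Ti[:3,:3])[0],Ti[:3,3],s["K"],s["D"])[0][:,0]
def tri(a,ua,b,ub):
    o1,d1=ray(a,ua);o2,d2=ray(b,ub)
    t=np.linalg.lstsq(np.c_[d1,-d2],o2-o1,rcond=None)[0]; p,q=o1+t[0]*d1,o2+t[1]*d2
    return (p+q)/2,np.linalg.norm(p-q)
E
python3 - <<'E'
from h import *
for n in("top","side"):
    s=snap(n); cv2.imwrite(f"pics/{n}0.png",s["image"][:,:,::-1]); print(n,s["vertical_fov"],s["cx"],s["cy"],s["D"],np.round(s["T"],3).tolist())
print(manip.grip_point_offset); print(get_obs())
E
```

```text
pics
top 52.579698175447604 320.4346087769642 249.8448589437957 [0.02531041 0.         0.         0.         0.        ] [[0.016, -0.982, 0.187, 0.388], [-1.0, -0.019, -0.014, 0.036], [0.017, -0.187, -0.982, 0.938], [0.0, 0.0, 0.0, 1.0]]
side 54.96718017922116 320.41147800983595 245.0808106429858 [-0.06511168  0.          0.          0.          0.        ] [[-0.684, -0.502, 0.529, 0.135], [-0.729, 0.488, -0.48, 0.427], [-0.017, -0.714, -0.7, 0.691], [0.0, 0.0, 0.0, 1.0]]
0.0187
{'time_s': 0.1, 'joint_pos': array([ 7.27149894e+01,  1.51647478e+01,  9.19741164e+01,  1.97081214e-03,
        7.29775368e+01, -2.11329660e+00]), 'qd': array([ 0.07308877, -0.17532851, -0.10388834,  0.05198508, -0.04898706,
        0.09001891]), 'effort': array([-2.06367558e-04, -5.16717911e+01, -3.68587518e+01, -1.33680073e-04,
        6.46358239e-03, -2.19690911e-06]), 'eef_pos': array([0.17643872, 0.6508435 , 0.23008116]), 'tcp_rot': array([[-9.65143137e-01,  2.61721841e-01, -6.35038193e-04],
       [ 2.61722589e-01,  9.65141213e-01, -1.93005829e-03],
       [ 1.07763124e-04, -2.02898635e-03, -9.99997936e-01]]), 'wrist_force': array([-0.25735472, -0.09906549, -0.24326868]), 'torque': array([-0.0344102,  0.0128494,  0.0414167]), 'gripper_force': 0.0, 'finger_gap': 0.08486131781961115}
```

View pics/top0.png

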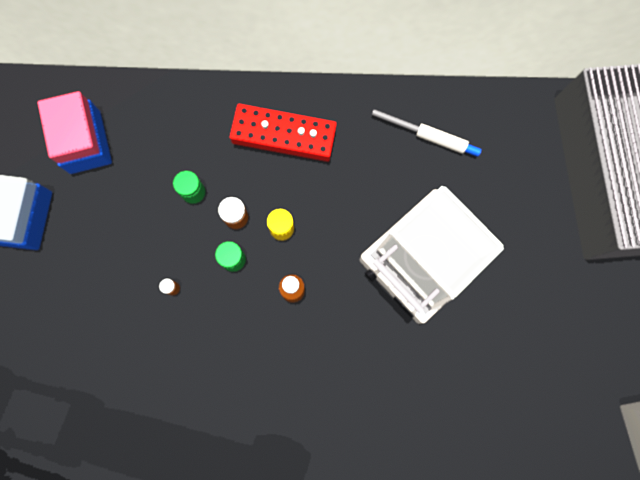

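View pics/side0.png

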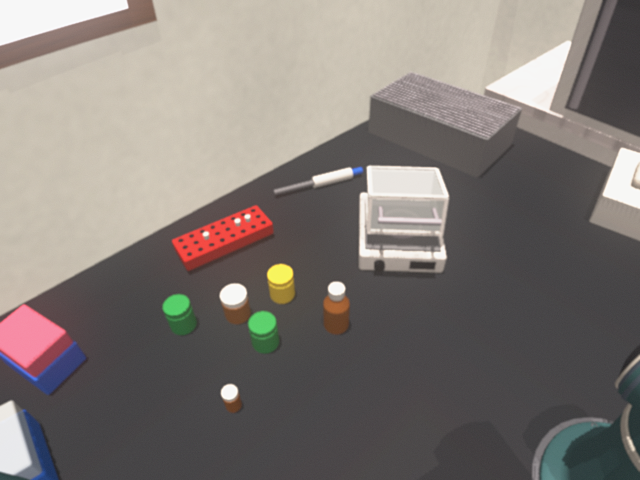

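The top view shows these look-alikes:
- Amber jar with a white cap at (232,212), which is the target.
- Green jars at (188,187) and (229,257).
- Yellow jar at (280,225).
- Tall bottle at (291,287), with a narrow neck.
- Vial at (168,287), the smallest.

The mixer is near (432,255). Its front, with the knob and handle, faces the lower left. In the side view the jar is at (235,303) and the handle bar near (408,219).

```bash
cat > m.py <<'E'
from h import *
t=snap("top");s=snap("side")
def caps(c,reg,area=20,sel=None):
    im=c["image"].astype(int); m=((im.min(2)>140)&(im.max(2)-im.min(2)<40)).astype(np.uint8)
    x0,y0,x1,y1=reg; k=np.zeros_like(m);k[y0:y1,x0:x1]=m[y0:y1,x0:x1]
    n,l,st,ce=cv2.connectedComponentsWithStats(k)
    return [(st[i,4],np.round(ce[i],1),st[i,:4]) for i in range(1,n) if st[i,4]>area]
for r,z,nm in(((210,190,255,230),.06,"jar"),((275,270,310,305),.102,"bottle"),((150,275,185,300),.046,"vial")):
    for a,c,b in caps(t,r): print(nm,a,c,b,onz(t,c,z).round(4))
for r,z,nm in(((215,280,255,310),.06,"jar"),((320,280,350,302),.102,"bottle"),((215,380,245,400),.046,"vial")):
    for a,c,b in caps(s,r): print(nm,"side",a,c,b,onz(s,c,z-.005).round(4))
A=cv2.resize(t["image"][175:335,345:515],None,fx=2.3,fy=2.3*1.5,interpolation=2)
A=cv2.resize(t["image"][175:335,350:510],(400,400),interpolation=2)
B=cv2.resize(s["image"][155:285,340:470],(400,400),interpolation=2)
C=cv2.resize(t["image"][170:310,150:320],(400,200),interpolation=2)
D=cv2.resize(s["image"][250:350,150:350],(400,200),interpolation=2)
cv2.imwrite("pics/crop1.png",np.vstack([np.hstack([A,B]),np.hstack([C,D])])[:,:,::-1])
E
python3 m.py
```

```text
jar 559 [230.9 209.3] [218 197  27  26] [0.6286 0.1919 0.06  ]
bottle 228 [290.1 284.2] [282 276  17  17] [0.4856 0.076  0.102 ]
vial 190 [166.1 285.6] [159 278  16  16] [0.4857 0.3051 0.046 ]
jar side 491 [232.8 294. ] [219 283  28  23] [0.6332 0.1892 0.055 ]
bottle side 212 [336.2 288.3] [328 281  18  15] [0.4893 0.0719 0.097 ]
vial side 225 [228.9 391.6] [221 384  17  16] [0.4892 0.3025 0.041 ]
```

View pics/crop1.png

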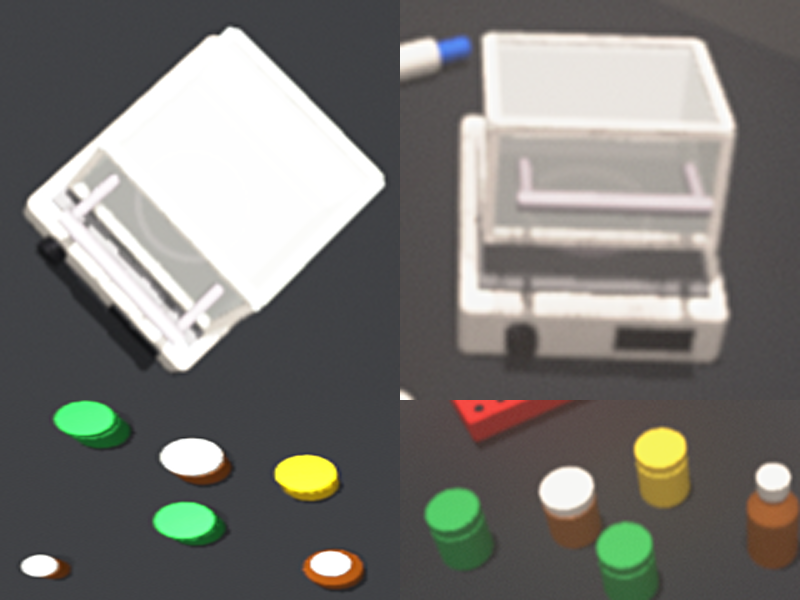

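The crops confirm the jar: wide, amber, white cap, at top (231,209). The guard is a bit ajar. The handle ends are near (376,264) and (424,313) in top, and near (378,219) and (441,221) in side. The mixer's front top corners are near (361,257) and (422,323) in top, and near (359,255) and (446,257) in side.

```bash
cat > m2.py <<'E'
from h import *
t=snap("top");s=snap("side")
for nm,a,b in (("hL",(376,263.8),(378.3,219.3)),("hR",(424,313),(441.4,221)),("fL",(361,257),(359.5,255)),("fR",(422,323),(445.6,257.4))):
    p,e=tri(t,a,s,b); print(nm,p.round(4),round(e,4),onz(t,a,.05).round(4),onz(s,b,.05).round(4))
E
python3 m2.py
python3 - <<'E'
import sys; sys.path.insert(0,'.')
from h import *
# line of mixer front top edge and sides: big upscaled single crops of both views
t=snap("top");
cv2.imwrite("pics/crop2.png",cv2.resize(t["image"][180:330,350:510],(640*1,600),interpolation=2)[:,:,::-1])
im=t["image"].astype(int); m=((im.min(2)>120)).astype(np.uint8); k=np.zeros_like(m); k[182:330,350:515]=m[182:330,350:515]
c=max(cv2.findContours(k,0,2)[0],key=cv2.contourArea); print(cv2.approxPolyDP(c,3,True)[:,0].tolist())
s=snap("side"); im=s["image"].astype(int); m=((im.min(2)>120)).astype(np.uint8); k=np.zeros_like(m); k[190:300,345:470]=m[190:300,345:470]
c=max(cv2.findContours(k,0,2)[0],key=cv2.contourArea); print(cv2.approxPolyDP(c,3,True)[:,0].tolist())
E
```

```text
hL [ 0.5187 -0.0653  0.1478] 0.0052 [ 0.5325 -0.0796  0.05  ] [ 0.5904 -0.1524  0.05  ]
hR [ 0.439  -0.1434  0.1464] 0.0039 [ 0.4434 -0.1665  0.05  ] [ 0.4948 -0.2431  0.05  ]
fL [ 0.5467 -0.0511  0.0467] 0.0032 [ 0.5448 -0.0517  0.05  ] [ 0.5459 -0.0478  0.05  ]
fR [ 0.4255 -0.1623  0.0501] 0.0004 [ 0.4254 -0.1624  0.05  ] [ 0.4257 -0.1622  0.05  ]
[[445, 186], [433, 189], [360, 258], [422, 323], [453, 299], [503, 249], [501, 242]]
[[360, 193], [360, 268], [371, 269], [373, 261], [380, 258], [385, 269], [408, 270], [410, 260], [434, 260], [435, 271], [442, 269], [446, 258], [442, 235], [447, 190]]
```

play_rows(travel=[[15,-37.6,1.5],[15,-37.6,1.5],[15,-37.6,1.5],[15,-37.6,1.5],[15,-37.6,1.5],[15,-37.6,1.5],[15,-37.6,1.5],[15,-37.6,1.5],[15,-37.6,1.5],[15,-37.6,1.5],[15,-37.6,1.5],[15,-37.6,1.5],[15,-37.6,1.5],[15,-37.6,1.5],[15,-37.6,1.5],[15,-37.6,1.5],[15,-37.6,1.5],[15,-37.6,1.5],[15,-37.6,1.5],[15,-37.6,1.5]], angular=[[0,0,-0.106],[0,0,-0.106],[0,0,-0.106],[0,0,-0.106],[0,0,-0.106],[0,0,-0.106],[0,0,-0.106],[0,0,-0.106],[0,0,-0.106],[0,0,-0.106],[0,0,-0.106],[0,0,-0.106],[0,0,-0.106],[0,0,-0.106],[0,0,-0.106],[0,0,-0.106],[0,0,-0.106],[0,0,-0.106],[0,0,-0.106],[0,0,-0.106]], hand=0, newtons=30)

```text
time_s: 2.9
eef_pos: [0.4771, -0.1019, 0.2616]
tcp_rot: [[0.73, 0.684, 0.001], [0.684, -0.73, -0.0], [0.001, 0.001, -1.0]]
wrist_force: [-0.1, -0.9, 0.1]
finger_gap: 0.0427
gripper_force: 0.0
```

```bash
cat > m3.py <<'E'
from h import *
t=cv2.imread("pics/top0.png")[:,:,::-1]; c=snap("top"); sd=snap("side")
g=t.astype(int).min(2); m=(g>120).astype(np.uint8); k=np.zeros_like(m); k[182:330,350:515]=m[182:330,350:515]
P=max(cv2.findContours(k,0,1)[0],key=cv2.contourArea)[:,0].astype(float)
W=np.array([onz(c,p,.05) for p in P])[:,:2]
def line(a,b):
    # contour points near segment a-b in pixels, trimmed from rounded corners
    a,b=np.array(a,float),np.array(b,float); L=np.linalg.norm(b-a); d=(b-a)/L
    u=(P-a)@d; v=np.abs((P-a)@np.array([-d[1],d[0]])); q=W[(u>8)&(u<L-8)&(v<3)]
    vx,vy,x,y=cv2.fitLine(q.astype(np.float32),cv2.DIST_HUBER,0,.01,.01).ravel(); return np.array([vx,vy]),np.array([x,y]),len(q)
for n,a,b in(("front",(360,258),(422,323)),("left",(360,258),(433,189)),("right",(422,323),(453,299))):
    d,p,N=line(a,b); print(n,N,d.round(3),p.round(4),np.degrees(np.arctan2(d[1],d[0])).round(2))
hsv=cv2.cvtColor(t.copy(),cv2.COLOR_RGB2HSV)
for n,lo,hi in(("green",45,80),("yellow",22,35)):
    mm=cv2.inRange(hsv,(lo,150,120),(hi,255,255)); N,l,st,ce=cv2.connectedComponentsWithStats(mm)
    for i in range(1,N):
        if st[i,4]>60: print(n,ce[i].round(1),st[i],onz(c,ce[i],.055).round(4))
o=get_obs(); print(o["time_s"],o["eef_pos"].round(4),o["tcp_rot"].round(3).tolist(),o["finger_gap"],o["joint_pos"].round(1))
cv2.imwrite("pics/side1.png",sd["image"][:,:,::-1])
E
python3 m3.py
```

```text
front 60 [0.708 0.706] [ 0.4833 -0.1045] 44.89
left 63 [ 0.683 -0.731] [ 0.6123 -0.118 ] -46.94
right 19 [ 0.699 -0.715] [ 0.4466 -0.1877] -45.66
green [186.1 183.5] [173 171  27  27 556] [0.6784 0.2794 0.055 ]
green [228.3 254.5] [215 241  27  28 142] [0.5439 0.1933 0.055 ]
yellow [280.1 223.6] [267 208  27  32 674] [0.6044 0.1    0.055 ]
3.0 [ 0.4778 -0.1036  0.2617] [[0.73, 0.683, 0.001], [0.683, -0.73, -0.002], [-0.0, 0.002, -1.0]] 0.042664795648057384 [-1.510e+01 -6.500e+00  1.118e+02 -1.000e-01  7.460e+01  3.180e+01]
```

play_rows(travel=[[2,-2.5,-13],[0,0,-13],[0,0,-13],[0,0,-13],[0,0,-13],[0,0,-13],[0,0,-13],[0,0,-13],[0,0,-13],[0,0,-8],[0,0,-8],[0,0,0]], angular=[[0,0,0.02],[0,0,0],[0,0,0],[0,0,0],[0,0,0],[0,0,0],[0,0,0],[0,0,0],[0,0,0],[0,0,0],[0,0,0],[0,0,0]])

```text
time_s: 4.5
eef_pos: [0.4782, -0.1029, 0.1276]
tcp_rot: [[0.713, 0.701, -0.001], [0.701, -0.713, 0.0], [-0.001, -0.001, -1.0]]
wrist_force: [-0.4, -0.4, 0.1]
finger_gap: 0.0423
gripper_force: 0.0
```

Run:
```python
from h import *
t=snap("top");s=snap("side")
A=cv2.resize(t["image"][175:335,350:510],(400,400),interpolation=2)
B=cv2.resize(s["image"][135:285,330:480],(400,400),interpolation=2)
cv2.imwrite("pics/grasp.png",np.hstack([A,B])[:,:,::-1])
```

```text
(no output)
```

View pics/grasp.png

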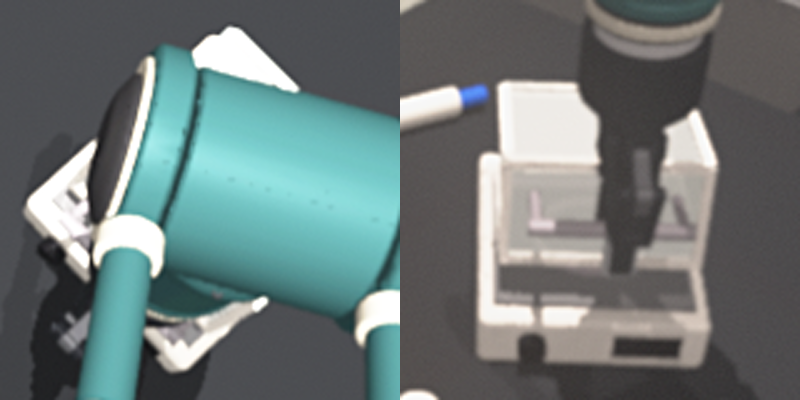

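The side crop shows the fingers around the middle of the bar, with the front finger at crop (620,230) in front of it. There is no contact force, so I'll close.

play_rows(travel=[[0,0,0],[0,0,0],[0,0,0],[0,0,0],[0,0,0],[0,0,0]], angular=[[0,0,0],[0,0,0],[0,0,0],[0,0,0],[0,0,0],[0,0,0]], hand=-1, newtons=30)

```text
time_s: 5.35
eef_pos: [0.4814, -0.1053, 0.1291]
tcp_rot: [[0.713, 0.701, 0.006], [0.701, -0.713, -0.004], [0.001, 0.008, -1.0]]
wrist_force: [6.0, -7.0, -5.8]
finger_gap: 0.0107
gripper_force: 29.1
```

Run:
```python
import numpy as np
r=185.4;b=np.arctan2(55,177);xb=np.array([.697,-.717])
a=np.r_[.24,np.linspace(.3,1.6,19)]
x=-r*np.cos(b+a);z=r*np.sin(b+a)
for i in range(19): print(np.round(np.r_[(x[i+1]-x[i])*xb,z[i+1]-z[i]],1).tolist(),end=",")
```

```text
[4.2, -4.3, 9.4],[5.6, -5.7, 10.8],[6.1, -6.3, 10.2],[6.6, -6.8, 9.5],[7.0, -7.2, 8.8],[7.5, -7.7, 8.0],[7.8, -8.1, 7.2],[8.2, -8.4, 6.4],[8.5, -8.7, 5.6],[8.7, -9.0, 4.7],[9.0, -9.2, 3.7],[9.1, -9.4, 2.8],[9.2, -9.5, 1.9],[9.3, -9.6, 0.9],[9.3, -9.6, -0.1],[9.3, -9.6, -1.0],[9.2, -9.5, -2.0],[9.1, -9.4, -2.9],[8.9, -9.2, -3.9],
```

play_rows(travel=[[3,-3,1],[4.2,-4.3,9.4],[5.6,-5.7,10.8],[6.1,-6.3,10.2],[6.6,-6.8,9.5],[7.0,-7.2,8.8]], angular=[[0,0,0],[0,0,0],[0,0,0],[0,0,0],[0,0,0],[0,0,0]])

```text
time_s: 6.1
eef_pos: [0.5081, -0.1341, 0.1793]
tcp_rot: [[0.713, 0.701, -0.008], [0.701, -0.713, 0.005], [-0.002, -0.009, -1.0]]
wrist_force: [-10.7, 9.1, 10.0]
finger_gap: 0.0112
gripper_force: 30.0
```

play_rows(travel=[[7.5,-7.7,8.0],[7.8,-8.1,7.2],[8.2,-8.4,6.4],[8.5,-8.7,5.6],[8.7,-9.0,4.7],[9.0,-9.2,3.7],[9.1,-9.4,2.8]], angular=[[0,0,0],[0,0,0],[0,0,0],[0,0,0],[0,0,0],[0,0,0],[0,0,0]])

```text
time_s: 6.98
eef_pos: [0.5689, -0.1989, 0.2199]
tcp_rot: [[0.713, 0.701, -0.002], [0.701, -0.713, -0.003], [-0.004, 0.001, -1.0]]
wrist_force: [-8.8, -1.2, 9.3]
finger_gap: 0.0107
gripper_force: 31.7
```

play_rows(travel=[[9.2,-9.5,1.5],[9.3,-9.6,0.5],[9.3,-9.6,-0.5],[9.3,-9.6,-1.5],[9.2,-9.5,-2.5],[9.1,-9.4,-3],[8.9,-9.2,-3.9],[0,0,0],[0,0,0]], angular=[[0,0,0],[0,0,0],[0,0,0],[0,0,0],[0,0,0],[0,0,0],[0,0,0],[0,0,0],[0,0,0]])

```text
time_s: 8.1
eef_pos: [0.6337, -0.2684, 0.2095]
tcp_rot: [[0.714, 0.7, 0.0], [0.7, -0.714, -0.008], [-0.006, 0.006, -1.0]]
wrist_force: [-4.2, -9.4, 2.5]
finger_gap: 0.011
gripper_force: 33.0
```

play_rows(travel=[[0,0,0],[0,0,0],[0,0,0],[0,0,0],[0,0,15],[0,0,25],[0,0,30],[0,0,30]], angular=[[0,0,0],[0,0,0],[0,0,0],[0,0,0],[0,0,0],[0,0,0],[0,0,0],[0,0,0]], hand=0)

```text
time_s: 9.1
eef_pos: [0.6344, -0.2632, 0.3092]
tcp_rot: [[0.713, 0.701, 0.001], [0.701, -0.713, -0.0], [0.0, 0.001, -1.0]]
wrist_force: [0.0, -1.0, 0.4]
finger_gap: 0.0428
gripper_force: 0.0
```

Run:
```python
from h import *
o=get_obs(); print(o["eef_pos"],o["tcp_rot"].round(3).tolist(),o["finger_gap"],o["joint_pos"].round(1))
```

```text
[ 0.6344174  -0.26315563  0.30920135] [[0.713, 0.701, 0.001], [0.701, -0.713, -0.0], [0.0, 0.001, -1.0]] 0.04282030841708819 [-24.6  14.4  84.7   0.   80.8  20.9]
```

play_rows(travel=[[-0.3,37.8,0],[-0.3,37.8,-5],[-0.3,37.8,-10],[-0.3,37.8,-10],[-0.3,37.8,-10],[-0.3,37.8,-10],[-0.3,37.8,-10],[-0.3,37.8,-15],[-0.3,37.8,-15],[-0.3,37.8,-15],[-0.3,37.8,-20],[-0.3,37.8,-20],[0,0,0],[0,0,0]], angular=[[0,0,-0.01],[0,0,-0.01],[0,0,-0.01],[0,0,-0.01],[0,0,-0.01],[0,0,-0.01],[0,0,-0.01],[0,0,-0.01],[0,0,-0.01],[0,0,-0.01],[0,0,-0.01],[0,0,0],[0,0,0],[0,0,0]], hand=0.65)

```text
time_s: 10.85
eef_pos: [0.6312, 0.1903, 0.1681]
tcp_rot: [[0.785, 0.619, 0.001], [0.619, -0.785, -0.0], [0.001, 0.001, -1.0]]
wrist_force: [0.5, -1.2, 0.6]
finger_gap: 0.0705
gripper_force: 0.0
```

Run:
```python
from h import *
t=snap("top");s=snap("side")
o=get_obs(); print(o["eef_pos"],o["tcp_rot"].round(3).tolist(),o["finger_gap"])
cv2.imwrite("pics/top2.png",t["image"][:,:,::-1]);cv2.imwrite("pics/side2.png",s["image"][:,:,::-1])
A=cv2.resize(t["image"][165:335,345:545],(400,340),interpolation=2)
B=cv2.resize(s["image"][90:290,200:460],(400,308),interpolation=2);B=np.vstack([B,np.zeros((32,400,3),np.uint8)])
cv2.imwrite("pics/up.png",np.hstack([A,B])[:,:,::-1])
```

```text
[0.63159826 0.18957212 0.16853091] [[0.786, 0.618, 0.002], [0.618, -0.786, 0.0], [0.002, 0.001, -1.0]] 0.07097879250050428
```

View pics/up.png

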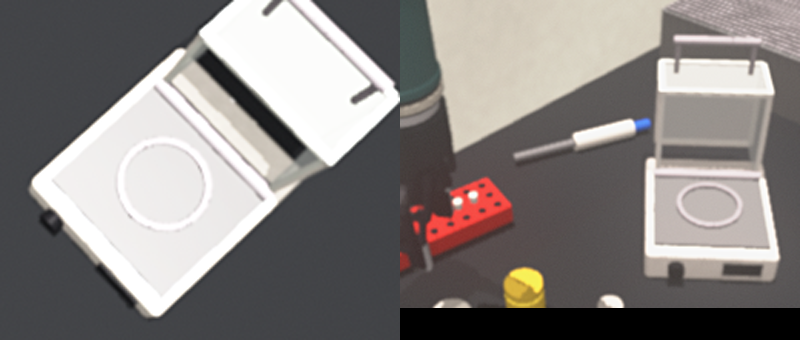

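The guard stands upright. The ring is clear in both views, centred near (427.5,257) in top and (401,223) in side. I'll compute the seat and descend onto the jar.

Run:
```python
from h import *
t=snap("top");s=snap("side")
print(onz(t,(427.5,257),.055),onz(s,(400.9,223.3),.055),tri(t,(427.5,257),s,(400.9,223.3)))
```

```text
[ 0.54619509 -0.17437856  0.055     ] [ 0.54602862 -0.17193724  0.055     ] (array([ 0.54715663, -0.17465025,  0.05246558]), np.float64(0.0012127502704677958))
```

play_rows(travel=[[0,0,-15],[0,0,-15],[0,0,-15],[0,0,-15],[0,0,-15],[0,0,-15],[0,0,-15],[0,0,-15],[0,0,-15],[0,0,-8],[0,0,-7],[0,0,0],[0,0,0]], angular=[[0,0,0],[0,0,0],[0,0,0],[0,0,0],[0,0,0],[0,0,0],[0,0,0],[0,0,0],[0,0,0],[0,0,0],[0,0,0],[0,0,0],[0,0,0]])

```text
time_s: 12.68
eef_pos: [0.6311, 0.1905, 0.0175]
tcp_rot: [[0.786, 0.619, 0.001], [0.619, -0.786, 0.0], [0.001, 0.0, -1.0]]
wrist_force: [0.2, 0.4, -0.9]
finger_gap: 0.0706
gripper_force: 0.0
```

play_rows(travel=[[0,0,0],[0,0,0],[0,0,0],[0,0,0],[0,0,0],[0,0,0]], angular=[[0,0,0],[0,0,0],[0,0,0],[0,0,0],[0,0,0],[0,0,0]], hand=-1, newtons=30)

```text
time_s: 13.42
eef_pos: [0.6314, 0.1906, 0.0178]
tcp_rot: [[0.786, 0.618, 0.001], [0.618, -0.786, 0.0], [0.001, 0.001, -1.0]]
wrist_force: [-0.3, 0.2, 5.2]
finger_gap: 0.0465
gripper_force: 32.0
```

play_rows(travel=[[0,0,6],[0,0,12],[0,0,20],[0,0,25],[0,0,25],[0,0,25],[0,0,20],[0,0,12]], angular=[[0,0,0],[0,0,0],[0,0,0],[0,0,0],[0,0,0],[0,0,0],[0,0,0],[0,0,0]])

```text
time_s: 14.42
eef_pos: [0.6313, 0.1906, 0.1643]
tcp_rot: [[0.786, 0.618, 0.002], [0.618, -0.786, 0.001], [0.002, 0.001, -1.0]]
wrist_force: [-0.5, 0.1, -0.5]
finger_gap: 0.0469
gripper_force: 31.4
```

play_rows(travel=[[-2,-9,0],[-4,-17,0],[-6,-25,0],[-7,-30,0],[-7,-30,0],[-7,-30,0],[-7,-30,0],[-7,-30,0],[-7,-30,0],[-7,-30,0],[-7,-30,0],[-6,-25,0],[-5,-22,0],[-4,-17,0],[-2,-8.5,0],[0,0,0],[0,0,0]], angular=[[0,0,0],[0,0,0],[0,0,0],[0,0,0],[0,0,0],[0,0,0],[0,0,0],[0,0,0],[0,0,0],[0,0,0],[0,0,0],[0,0,0],[0,0,0],[0,0,0],[0,0,0],[0,0,0],[0,0,0]])

```text
time_s: 16.55
eef_pos: [0.5457, -0.1726, 0.1619]
tcp_rot: [[0.786, 0.619, -0.0], [0.619, -0.786, 0.0], [0.0, -0.0, -1.0]]
wrist_force: [0.5, -0.5, -1.3]
finger_gap: 0.0468
gripper_force: 31.4
```

Run:
```python
from h import *
s=snap("side"); o=get_obs(); print(o["eef_pos"],o["finger_gap"],o["gripper_force"])
cv2.imwrite("pics/hold.png",cv2.resize(s["image"][80:300,280:500],(600,600),interpolation=2)[:,:,::-1])
```

```text
[ 0.54579186 -0.17250191  0.1619401 ] 0.04690285061907234 31.369441425681543
```

View pics/hold.png

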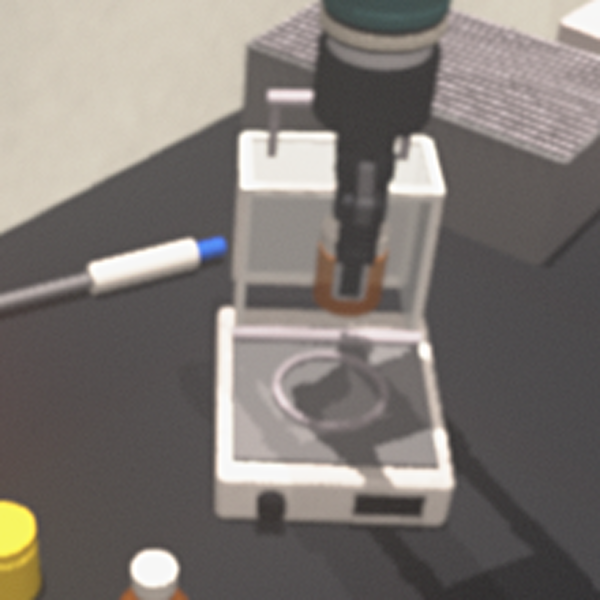

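The jar hangs upright in the fingers over the ring, with no neighbours disturbed. I'll lower it about 94 mm, slowly at the end.

play_rows(travel=[[0,0,-8],[0,0,-12],[0,0,-14],[0,0,-14],[0,0,-12],[0,0,-10],[0,0,-8],[0,0,-6],[0,0,-4],[0,0,-2],[0,0,-1],[0,0,-1],[0,0,-1],[0,0,0],[0,0,0]], angular=[[0,0,0],[0,0,0],[0,0,0],[0,0,0],[0,0,0],[0,0,0],[0,0,0],[0,0,0],[0,0,0],[0,0,0],[0,0,0],[0,0,0],[0,0,0],[0,0,0],[0,0,0]])

```text
time_s: 18.48
eef_pos: [0.5457, -0.1732, 0.069]
tcp_rot: [[0.786, 0.618, 0.0], [0.618, -0.786, -0.0], [0.0, 0.0, -1.0]]
wrist_force: [0.2, -0.2, -1.4]
finger_gap: 0.0469
gripper_force: 31.4
```

play_rows(travel=[[0,0,-0.5],[0,0,-0.5],[0,0,-0.5],[0,0,0],[0,0,0]], angular=[[0,0,0],[0,0,0],[0,0,0],[0,0,0],[0,0,0]])

```text
time_s: 19.1
eef_pos: [0.5456, -0.1732, 0.0678]
tcp_rot: [[0.786, 0.618, -0.0], [0.618, -0.786, -0.0], [-0.0, -0.0, -1.0]]
wrist_force: [-1.4, 0.5, 2.9]
finger_gap: 0.0469
gripper_force: 31.7
```

Contact: the wrist z force rose from -1.4 to +2.9 N. I'll release to about 62 mm, then go straight up.

play_rows(travel=[[0,0,0],[0,0,0],[0,0,0],[0,0,0],[0,0,0],[0,0,0],[0,0,0],[0,0,10],[0,0,15],[0,0,20],[0,0,25],[0,0,30],[0,0,30],[0,0,30],[0,0,30],[0,0,30],[0,0,25]], angular=[[0,0,0],[0,0,0],[0,0,0],[0,0,0],[0,0,0],[0,0,0],[0,0,0],[0,0,0],[0,0,0],[0,0,0],[0,0,0],[0,0,0],[0,0,0],[0,0,0],[0,0,0],[0,0,0],[0,0,0]], hand=0.45)

```text
time_s: 21.22
eef_pos: [0.5459, -0.1732, 0.316]
tcp_rot: [[0.786, 0.619, 0.003], [0.619, -0.786, -0.001], [0.002, 0.003, -1.0]]
wrist_force: [0.5, 0.1, -0.5]
finger_gap: 0.062
gripper_force: 0.0
```

Run:
```python
from h import *
s=snap("side"); t=snap("top"); o=get_obs(); print(o["time_s"],o["eef_pos"],o["tcp_rot"].round(3).tolist(),o["finger_gap"],o["gripper_force"])
A=cv2.resize(s["image"][80:280,280:480],(400,400),interpolation=2);B=cv2.resize(t["image"][150:350,350:550],(400,400),interpolation=2)
cv2.imwrite("pics/placed.png",np.hstack([A,B])[:,:,::-1])
```

```text
21.325 [ 0.5475054  -0.17382005  0.31823478] [[0.786, 0.618, 0.008], [0.618, -0.786, -0.003], [0.005, 0.008, -1.0]] 0.06173870445471098 0.0
```

View pics/placed.png

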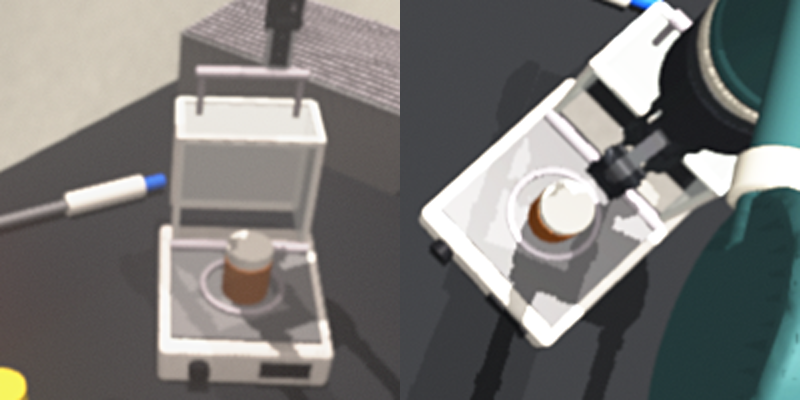

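The jar stands upright in the middle of the ring, seen in side crop at (247,270) and top crop at (562,205), with the guard still up. The handle is in side crop from (197,70) to (308,72), which is image (378.5,115) to (434,116).

Run:
```python
from h import *
s=snap("side")
for z in(.222,.226,.230,.234):
    p=onz(s,(406.2,115.5),z); xm=p[:2]@[.697,-.717]-.5668; print(z,p.round(4),"back",xm.round(4),"r",np.hypot(xm,z-.052).round(4))
r=185.4;b=np.arctan2(55,177);xb=np.array([.697,-.717])
a=np.linspace(1.635,-.01,20);x=-r*np.cos(b+a);z=r*np.sin(b+a)
for i in range(19): print(np.round(np.r_[(x[i+1]-x[i])*xb,z[i+1]-z[i]],1).tolist(),end=",")
```

```text
0.222 [ 0.6424 -0.2789  0.222 ] back 0.081 r 0.1883
0.226 [ 0.6381 -0.2729  0.226 ] back 0.0736 r 0.1889
0.23 [ 0.6338 -0.2669  0.23  ] back 0.0663 r 0.1899
0.234 [ 0.6294 -0.2609  0.234 ] back 0.0589 r 0.1913
[-10.6, 10.9, 5.1],[-10.9, 11.2, 3.7],[-11.1, 11.4, 2.4],[-11.2, 11.5, 1.0],[-11.2, 11.5, -0.4],[-11.1, 11.4, -1.8],[-11.0, 11.3, -3.1],[-10.7, 11.0, -4.5],[-10.4, 10.7, -5.8],[-10.0, 10.3, -7.1],[-9.6, 9.8, -8.3],[-9.0, 9.3, -9.5],[-8.4, 8.7, -10.5],[-7.8, 8.0, -11.5],[-7.0, 7.2, -12.5],[-6.3, 6.4, -13.3],[-5.4, 5.6, -14.0],[-4.6, 4.7, -14.6],[-3.7, 3.8, -15.2],
```

play_rows(travel=[[10,-10,0],[15,-17,0],[18,-20,0],[18,-20,0],[15,-17,0],[10,-10.5,0],[0,0,0],[0,0,0]], angular=[[0,0,0.018],[0,0,0.018],[0,0,0.018],[0,0,0.018],[0,0,0.018],[0,0,0.018],[0,0,0],[0,0,0]], hand=0)

```text
time_s: 22.38
eef_pos: [0.6312, -0.2672, 0.3119]
tcp_rot: [[0.715, 0.7, -0.001], [0.7, -0.715, 0.001], [-0.0, -0.001, -1.0]]
wrist_force: [0.0, 0.0, -0.9]
finger_gap: 0.0431
gripper_force: 0.0
```

The bar agrees with where I let it go, about (.634,-.268,.228).

play_rows(travel=[[3,-1,-15],[0,0,-15],[0,0,-15],[0,0,-15],[0,0,-14],[0,0,-12],[0,0,-9],[0,0,-7],[0,0,0]], angular=[[0,0,0],[0,0,0],[0,0,0],[0,0,0],[0,0,0],[0,0,0],[0,0,0],[0,0,0],[0,0,0]])

```text
time_s: 23.5
eef_pos: [0.6344, -0.2685, 0.2098]
tcp_rot: [[0.715, 0.7, -0.001], [0.7, -0.715, 0.0], [-0.0, -0.001, -1.0]]
wrist_force: [1.1, 0.1, 0.4]
finger_gap: 0.0425
gripper_force: 0.0
```

play_rows(travel=[[0,0,0],[0,0,0],[0,0,0],[0,0,0],[0,0,0],[0,0,0]], angular=[[0,0,0],[0,0,0],[0,0,0],[0,0,0],[0,0,0],[0,0,0]], hand=-1, newtons=25)

```text
time_s: 24.25
eef_pos: [0.635, -0.2688, 0.2112]
tcp_rot: [[0.715, 0.7, 0.001], [0.7, -0.715, -0.001], [0.0, 0.001, -1.0]]
wrist_force: [0.6, -0.0, 3.8]
finger_gap: 0.0111
gripper_force: 24.6
```

play_rows(travel=[[-10.6,10.9,5.1],[-10.9,11.2,3.7],[-11.1,11.4,2.4],[-11.2,11.5,1],[-11.2,11.5,-0.4],[-11.1,11.4,-1.8],[-11,11.3,-3.1],[-10.7,11,-4.5],[-10.4,10.7,-5.8]], angular=[[0,0,0],[0,0,0],[0,0,0],[0,0,0],[0,0,0],[0,0,0],[0,0,0],[0,0,0],[0,0,0]])

```text
time_s: 25.38
eef_pos: [0.5375, -0.1657, 0.2077]
tcp_rot: [[0.714, 0.7, 0.005], [0.7, -0.714, 0.002], [0.005, 0.002, -1.0]]
wrist_force: [7.5, 2.9, -0.5]
finger_gap: 0.011
gripper_force: 24.4
```

play_rows(travel=[[-10,10.3,-7.1],[-9.6,9.8,-8.3],[-9,9.3,-9.5],[-8.4,8.7,-10.5],[-7.8,8,-11.5],[-7,7.2,-12.5],[-6.3,6.4,-13.3]], angular=[[0,0,0],[0,0,0],[0,0,0],[0,0,0],[0,0,0],[0,0,0],[0,0,0]])

```text
time_s: 26.25
eef_pos: [0.4809, -0.1074, 0.135]
tcp_rot: [[0.714, 0.7, 0.008], [0.7, -0.714, -0.001], [0.005, 0.006, -1.0]]
wrist_force: [11.6, -0.8, -2.9]
finger_gap: 0.011
gripper_force: 24.3
```

play_rows(travel=[[-4.5,4.5,-11],[-4,4,-11],[-3,3,-11],[-2.5,2.5,-8],[-1.5,1.5,-4],[0,0,0],[0,0,0]], angular=[[0,0,0],[0,0,0],[0,0,0],[0,0,0],[0,0,0],[0,0,0],[0,0,0]])

```text
time_s: 27.12
eef_pos: [0.4699, -0.0953, 0.0961]
tcp_rot: [[0.714, 0.7, 0.016], [0.7, -0.714, -0.006], [0.007, 0.015, -1.0]]
wrist_force: [5.2, -5.7, 21.4]
finger_gap: 0.0109
gripper_force: 27.7
```

The force is 22 N along the closing tangent, so the guard seems to be on its stop. I'll release, back off and look.

play_rows(travel=[[0,0,2],[0,0,2],[0,0,2],[0,0,0],[0,0,0],[0,0,15],[0,0,25],[0,0,30],[0,0,30],[-10,10,30],[-10,30,20],[-10,40,0],[-10,40,0],[0,40,0],[0,40,0],[0,40,0],[0,0,0]], angular=[[0,0,0],[0,0,0],[0,0,0],[0,0,0],[0,0,0],[0,0,0],[0,0,0],[0,0,0],[0,0,0],[0,0,0],[0,0,0],[0,0,0],[0,0,0],[0,0,0],[0,0,0],[0,0,0],[0,0,0]], hand=0)

```text
time_s: 29.25
eef_pos: [0.4228, 0.1496, 0.2465]
tcp_rot: [[0.712, 0.702, 0.001], [0.702, -0.712, 0.001], [0.001, 0.0, -1.0]]
wrist_force: [0.1, -0.9, -0.2]
finger_gap: 0.0428
gripper_force: 0.0
```

Run:
```python
from h import *
s=snap("side"); t=snap("top"); o=get_obs(); print(o["time_s"],o["eef_pos"],o["finger_gap"],o["wrist_force"])
A=cv2.resize(s["image"][155:285,340:470],(400,400),interpolation=2);B=cv2.resize(t["image"][175:335,350:510],(400,400),interpolation=2)
cv2.imwrite("pics/closed.png",np.hstack([A,B])[:,:,::-1])
```

```text
29.35 [0.42287148 0.14747775 0.24603431] 0.04280362728969085 [-0.73928667  0.55039678  0.7176257 ]
```

View pics/closed.png

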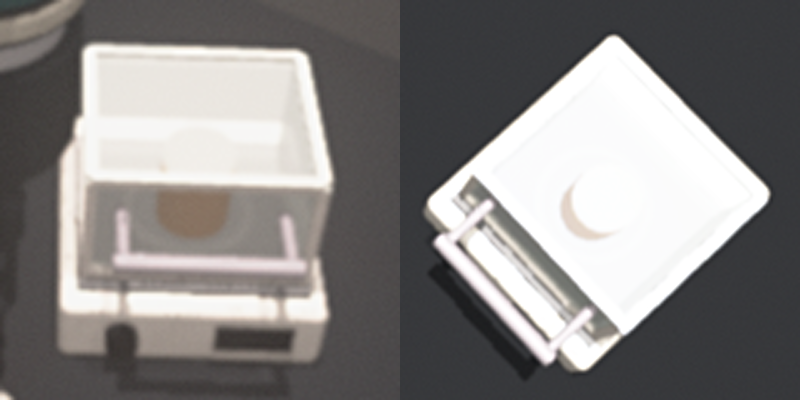

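The guard is down with the jar upright inside. To check the angle I'll triangulate the bar ends: side (377.4,240.1) and (439.1,241.5), top (364.8,272.2) and (409.2,318.2).

Run:
```python
from h import *
s=snap("side"); t=snap("top")
for a,b in(((364.8,272.2),(377.4,240.1)),((409.2,318.2),(439.1,241.5))):
    p,e=tri(t,a,s,b); xm=p[:2]@[.697,-.717]-.5668; print(p.round(4),e.round(4),"xm",xm.round(4),"angle",np.arctan2(p[2]-.052,-xm)-np.arctan2(55,177))
```

```text
[ 0.5078 -0.0515  0.1137] 0.0015 xm -0.1759 angle 0.03582558506226352
[ 0.4294 -0.1272  0.1138] 0.0021 xm -0.1763 angle 0.03610738943063557
```

The angle reads about 0.036 rad, inside the limit, but the measurement isn't much finer than that margin. I'll press the bar gently from above with shut fingers to seat it.

play_rows(travel=[[2,-10,0],[5,-28,0],[8,-40,0],[8,-40,0],[8,-40,0],[8,-40,0],[5,-28,0],[2,-12.5,0],[0,0,-20],[0,0,-30],[0,0,-30],[0,0,-20],[0,0,-10],[0,0,-5],[0,0,0],[0,0,0]], angular=[[0,0,0],[0,0,0],[0,0,0],[0,0,0],[0,0,0],[0,0,0],[0,0,0],[0,0,0],[0,0,0],[0,0,0],[0,0,0],[0,0,0],[0,0,0],[0,0,0],[0,0,0],[0,0,0]], hand=-1)

```text
time_s: 31.45
eef_pos: [0.4696, -0.0912, 0.1313]
tcp_rot: [[0.715, 0.7, 0.002], [0.7, -0.715, -0.0], [0.001, 0.001, -1.0]]
wrist_force: [0.4, -0.1, -0.0]
finger_gap: -0.0002
gripper_force: 0.0
```

play_rows(travel=[[0,0,-4],[0,0,-4],[0,0,-3],[0,0,0],[0,0,0]], angular=[[0,0,0],[0,0,0],[0,0,0],[0,0,0],[0,0,0]])

```text
time_s: 32.08
eef_pos: [0.4689, -0.0911, 0.1193]
tcp_rot: [[0.715, 0.7, -0.0], [0.7, -0.715, 0.0], [-0.0, -0.0, -1.0]]
wrist_force: [-0.1, -0.3, 0.7]
finger_gap: -0.0
gripper_force: 0.0
```

play_rows(travel=[[0,0,-2],[0,0,-2],[0,0,-2],[0,0,-2],[0,0,0],[0,0,0]], angular=[[0,0,0],[0,0,0],[0,0,0],[0,0,0],[0,0,0],[0,0,0]])

```text
time_s: 32.83
eef_pos: [0.469, -0.0911, 0.1127]
tcp_rot: [[0.714, 0.7, -0.0], [0.7, -0.714, -0.0], [-0.0, -0.0, -1.0]]
wrist_force: [-4.8, 0.6, 8.9]
finger_gap: 0.0002
gripper_force: 4.8
```

play_rows(travel=[[0,0,-2],[0,0,-1],[0,0,0],[0,0,0]], angular=[[0,0,0],[0,0,0],[0,0,0],[0,0,0]])

```text
time_s: 33.33
eef_pos: [0.4693, -0.0912, 0.1124]
tcp_rot: [[0.714, 0.7, 0.0], [0.7, -0.714, -0.0], [-0.0, 0.0, -1.0]]
wrist_force: [-11.7, 2.3, 27.1]
finger_gap: -0.0003
gripper_force: 13.1
```

The bar is on its hard stop: z did not move while the force rose to 27 N, and the bar top is at 0.1124 against 0.113 expected. I'll retreat straight up.

play_rows(travel=[[0,0,3],[0,0,5],[0,0,15],[0,0,25],[0,0,30],[0,0,30],[-5,20,20],[-10,40,0],[-10,40,0],[-10,40,0],[-5,40,0],[0,30,0],[0,0,0],[0,0,0],[0,0,0]], angular=[[0,0,0],[0,0,0],[0,0,0],[0,0,0],[0,0,0],[0,0,0],[0,0,0],[0,0,0],[0,0,0],[0,0,0],[0,0,0],[0,0,0],[0,0,0],[0,0,0],[0,0,0]])

```text
time_s: 35.2
eef_pos: [0.429, 0.1181, 0.2365]
tcp_rot: [[0.715, 0.699, 0.0], [0.699, -0.715, -0.0], [-0.0, 0.0, -1.0]]
wrist_force: [-0.5, -0.4, 0.5]
finger_gap: -0.0001
gripper_force: 0.0
```

Run:
```python
from h import *
s=snap("side"); t=snap("top"); o=get_obs(); print(o["time_s"],o["eef_pos"],o["wrist_force"])
cv2.imwrite("pics/final.png",np.hstack([cv2.resize(s["image"][155:415,200:460],(400,400)),cv2.resize(t["image"][150:350,330:530],(400,400))])[:,:,::-1])
```

```text
35.3 [0.42896755 0.11814047 0.23639909] [-0.80618186 -0.04388585 -1.53789578]
```

View pics/final.png

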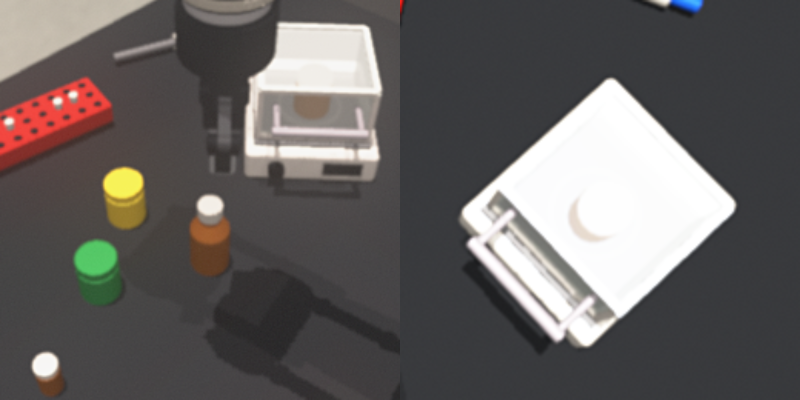

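The guard is closed with the jar upright inside, at top crop (600,210). The bottle and vial stand where they were, and the arm is clear. I'm handing in.

```bash
python3 -c "
from station import order
print(order.job_done())"
```

```text
the job is handed in; nothing more can be done
None
```

I handed the job in at about 35 s: the amber jar stands upright in the ring, the guard is shut against its stop, and the bottle and vial are still standing in place; no verdict came back.

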